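Load the marking machine's pop-out tray

TASK

Load the aluminium fitting into the blue marking machine: press the red release so that the tray pops out, set the fitting upright and flat in the orange-framed nest on the tray, then push the tray's yellow front until the tray clicks home and stays in. Press and push gently, feeling for the stop and the click rather than forcing, and do not disturb the other things on the bench.

Things in the scene. Friction and masses are not known exactly. Their poses are not given: they have to be found in the camera images.
- machine: Blue low marking machine fixed to the bench, 190 mm long, 170 mm wide, roof at 68 mm (partly clear), a grey hump to 102 mm over the rear 70 mm. Origin: on the bench, at the foot of the middle of its front face; x points into the machine (front to rear), y to its left, z up. The tray slides out of the front, along -x. More than 16 N of the robot on the machine, tray or release is too rough
- panel_mid (a point): Point fixed to the machine, 32 mm in front of its face, 29 mm up: the mean place of the outer face of the tray's yellow front panel when the tray is home. The panel (130 mm wide, 8 mm thick, z 6 to 52 mm) moves with the tray. It sits on two adjustable bars and does not slip, but how far out differs each time: its face is up to 20 mm nearer or farther than this point (along x). Find it by touch
- tray (a joint): How far the tray is out, m: 0 = latched home (as at the start), 0.095 = popped out to its end; negative = pressed in past home, solid stop at -0.003. A spring pushes it out, 1 N when out, 6 N at home. In the last 20 mm a catch must be ridden over, up to about 5 N more, which gives way with a click just before 0 (the red release dips meanwhile). Let go before the click, it comes out again
- nest (a point): Centre of the nest on the tray, on its floor (14 mm above the bench); moves with the tray; axes as the machine's. A rectangle inside orange ribs 5 mm wide, 6 mm high, inside 52 mm along x by 46 mm along y; no other walls on the tray (124 mm wide). With the tray home it lies 40 mm inside the machine, fully out 55 mm in front of the machine's face
- release_top (a point): Centre of the top of the red round release button (32 mm across), 45 mm behind the machine's front face, 57 mm to the -y side, top at 82 mm above the bench when up (14 mm above the roof)
- release (a joint): How far the release is pressed down, m: 0 = up, 0.010 = fully down on a solid stop. Sprung: about 2.5 N to start, 6 N fully down; the tray is let go at about 4 mm
- fitting: Aluminium fitting to be loaded, about 0.14 kg: a flat foot 46 mm (its x) by 40 mm (its y) by 8 mm, with an upright lug in the middle, 30 mm along x, 14 mm thick along y, its rounded top at 42 mm. Origin: centre of the underside; z up. Grip the lug across its 14 mm. It goes in the nest with its x along the nest's x, either way round, 3 mm of play all round
- brass_fitting: A brass-coloured fitting of the same shape, to be left alone. Origin: centre of the underside
- hammer: Hammer lying on the bench, leave alone
- screwdriver: Screwdriver lying on the bench, leave alone
- tape: Orange roll of tape, 100 mm across, 48 mm high, leave alone
- can: Spray can, 64 mm across, 160 mm high, leave alone
- mug: Blue mug, 90 mm high, leave alone
There are look-alikes about, which are no part of the job. Several things have the shape of the fitting; the one meant has the colours described above.

How it is judged:
On the way, in this order (a step that is already met when the one before it is completed fails the run):
1. the release has let the tray pop fully out (value of joint tray above 0.088 m), for 0.1 s.
2. the aluminium fitting sits flat in the nest of the tray while it is still out, let go of (x of fitting in the frame of nest between -0.005 and 0.005 m and y of fitting in the frame of nest between -0.005 and 0.005 m and z of fitting in the frame of nest between -0.003 and 0.002 m and angle between fitting's own z axis and vertical below 0.06 rad and value of joint tray above 0.06 m and contact force between the fingers and fitting below 0.1 N), for 0.2 s.
At the end, for the whole second after the job is handed in: The tray is latched at home by itself (within 2.5 mm of its home position), the release is up again (pressed less than 3 mm), and the aluminium fitting is at rest, upright in the nest (within 5 mm of its centre, flat on its floor within 2 to 3 mm and 0.06 rad) (value of joint tray between -0.0025 and 0.0025 m and x of fitting in the frame of nest between -0.005 and 0.005 m and y of fitting in the frame of nest between -0.005 and 0.005 m and z of fitting in the frame of nest between -0.003 and 0.002 m and angle between fitting's own z axis and vertical below 0.06 rad and value of joint release below 0.003 m and linear speed of fitting below 0.02 m/s); the robot touches nothing.
It fails at once if the robot presses on the machine, its release or its tray with more than 16 N (contact force between any of the fingers, the arm and machine above 16 N).
It fails at once if another thing on the bench is moved by more than 20 mm (distance of any of brass_fitting, hammer, screwdriver, tape, can, mug from where it was at the start of the episode above 0.02 m).
It also fails if it takes over 72 s, if anything falls off the work surface, if the arm or the gripper's body presses on something with over 40 N, if the wrist force passes 120 N, or if a joint passes its speed limit or range.

ROBOT

A 6-joint arm with a two-finger parallel gripper is mounted at the origin on the work surface. World frame = base frame: x ahead of the robot, y to its left, z up, the work surface at z = 0. Lengths are in m, angles in rad, forces in N, time in s.
With the tool pointing down it reaches from about 0.25 to 0.725 m from the base axis. Payload 4 kg.
Tool frame: the origin (TCP) lies on the front face of the gripper's body, between the roots of the fingers; the fingertips stand 73 mm ahead of it and the grasp point (between the pads) lies 54 mm ahead of it; z points along the fingers, y is the direction in which the jaws open and shut (so a half turn about z gives the same grasp; the last joint's range is limited). The gripper opens to 85 mm and grips with 20 to 120 N. Pads are 22 mm wide; open, the fingers measure 114 mm over their backs; the gripper's body (76 mm by 85 mm) begins 54 mm behind the grasp point. The pads swing forward as they close: fully open they stand 13 mm farther back than shut.
Start: joints at [1.308, 0.241, 0.005, 1.335, 0, 1.571], TCP at [0.13, 0.483, 0.304] pointing down, gripper open.
Joint ranges: [-2.72, 2.72], [-1.05, 1.87], [-1.09, 1.28], [-1.99, 2.15], [-1.42, 1.44], [-3.14, 3.14]. Speed limits (rad/s): [2.79, 2.79, 3.14, 3.14, 3.14, 3.14].

INTERFACE

Orientations are given as a unit quaternion [x, y, z, w].
In Python, from workcell import sensors, camera, order gives the robot as it stands. The module is installed in compiled form; this text tells all that it offers.
- The arm moves only by the shell command python3 -m inch 'ROWS'. ROWS is JSON, one flat list of numbers, 5 for each row, row after row: the opening, from -1 (shut) to 1 (fully open), then the shift along the tool's x, y, z in mm, then the turn about the tool's z in units of 6 degrees (1.0 is 6 degrees). A call has 1 to 8 rows; each row is the pose to reach, as a shift and turn from the pose commanded when the call began, along the tool's axes at that moment; what a row does not reach only later rows make up. A row lasts 1/10 s, in which the tool goes at most 50 mm and 8.59 degrees, less where a joint would pass 70% of its speed; a pose out of reach is approached as far as the arm can. A call with a gripper value outside its range is refused whole. The fingers move at their own pace and stop on an object; the grip force is fixed at half the most. Time passes only in rows, so rows that repeat a pose let the fingers close. It gives the time, the measured TCP pose, the force and the opening at its end, in the units of the state.
- sensors.get_obs(): the state, without advancing time (a new reading comes with each control period).
- camera(name): name is "side" or "top"; returns a dict with "pixels" (400x640x3 uint8, red, green, blue), "intrinsics" (3x3 intrinsics, pixels), "extrinsics" (4x4, takes a point from camera to world coordinates). Camera axes: x right, y down, z forward; pixel columns grow to the right and rows downward; lengths in m; the calibration is good to about 2 mm. A picture is of the moment at which its call begins. There is no depth.
- order.job_done(): hands the job in, once; it reports no verdict.
The state is a dict: "clock": time; "joint_pos": joint angles; "joint_vel": joint speeds; "tau": joint torques, N m; "eef_pos": TCP position; "tool_rot": TCP orientation; "ft_force": force on the tool from outside, world axes, zero at the start; "ft_torque": the same for the moment, N m; "grip_width": finger opening in m.
Only numpy, scipy, OpenCV 4.12 (cv2) and the standard library are available. Lean on these libraries where they do the work, as an engineer would, in place of code of your own. Each camera call takes 0.05 s, during which the arm holds its last target.

## Working session

There is one attempt and no reset: what is moved stays moved. The work goes in short steps, Python scripts to look and compute and a shell command to move; the robot and the scene stay as the last step left them, time stands still between calls to the robot, and variables do not carry over. Pictures are saved under pics/ and viewed, and the job is handed in when it is done.

```bash
mkdir -p pics; ls
python3 - <<'E'
from workcell import sensors,camera
import cv2,numpy as np
for n in("side","top"):
    c=camera(n);cv2.imwrite(f"pics/{n}0.png",c["pixels"][:,:,::-1]);print(n,c["intrinsics"].tolist(),np.round(c["extrinsics"],4).tolist())
o=sensors.get_obs();print(o)
E
```

```text
pics
side [[489.8044297771276, 0.0, 319.7369681239455], [0.0, 489.8044297771276, 191.18836139559335], [0.0, 0.0, 1.0]] [[0.8536, -0.4077, 0.3243, 0.0912], [-0.5209, -0.6736, 0.5243, -0.6351], [0.0047, -0.6164, -0.7874, 1.1621], [0.0, 0.0, 0.0, 1.0]]
top [[364.1908595475098, 0.0, 317.5136034812209], [0.0, 364.1908595475098, 206.8007334801616], [0.0, 0.0, 1.0]] [[0.0092, -0.9974, 0.0711, 0.4654], [-0.9999, -0.0086, 0.0082, 0.0987], [-0.0076, -0.0712, -0.9974, 1.1931], [0.0, 0.0, 0.0, 1.0]]
{'clock': 0.1, 'joint_pos': array([1.30801369e+00, 2.41322155e-01, 3.89309191e-03, 1.33523044e+00,
       1.49087878e-05, 1.57077892e+00]), 'joint_vel': array([-0.00119637, -0.00158386,  0.00451935,  0.00137648,  0.00054252,
       -0.00059653]), 'tau': array([-3.17366766e-04, -3.73137546e+01,  2.53009969e+01,  1.08565640e-02,
       -3.82072119e-05, -2.38538746e-06]), 'eef_pos': array([0.12977036, 0.48242502, 0.30312264]), 'tool_rot': array([ 1.31004914e-01,  9.91381281e-01, -9.22581846e-04, -1.29449039e-04]), 'ft_force': array([-0.04516649, -1.38397226,  0.29487742]), 'ft_torque': array([ 0.03066897, -0.00390812, -0.02938341]), 'grip_width': 0.08529882943426437}
```

View pics/side0.png

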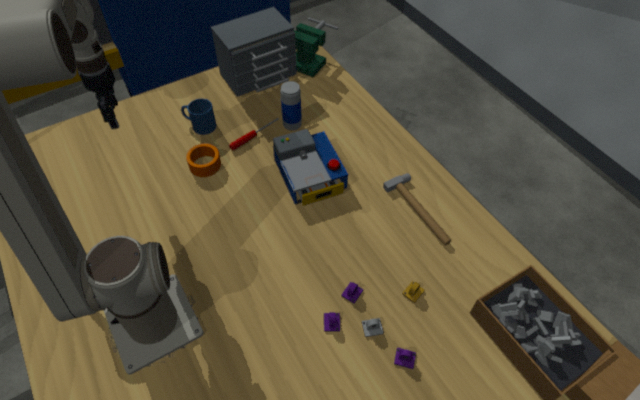

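View pics/top0.png

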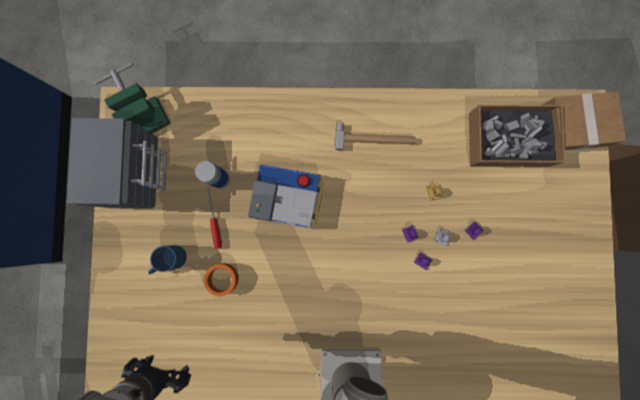

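Run:
```python
import cv2
t=cv2.imread("pics/top0.png");s=cv2.imread("pics/side0.png")
a=t[155:235,240:335];cv2.imwrite("pics/a.png",cv2.resize(a,None,fx=7,fy=7,interpolation=cv2.INTER_CUBIC))
a=t[175:275,395:495];cv2.imwrite("pics/b.png",cv2.resize(a,None,fx=6,fy=6,interpolation=cv2.INTER_CUBIC))
a=s[125:205,265:355];cv2.imwrite("pics/c.png",cv2.resize(a,None,fx=7,fy=7,interpolation=cv2.INTER_CUBIC))
a=s[275:375,315:435];cv2.imwrite("pics/d.png",cv2.resize(a,None,fx=6,fy=6,interpolation=cv2.INTER_CUBIC))
```

```text
(no output)
```

View pics/a.png

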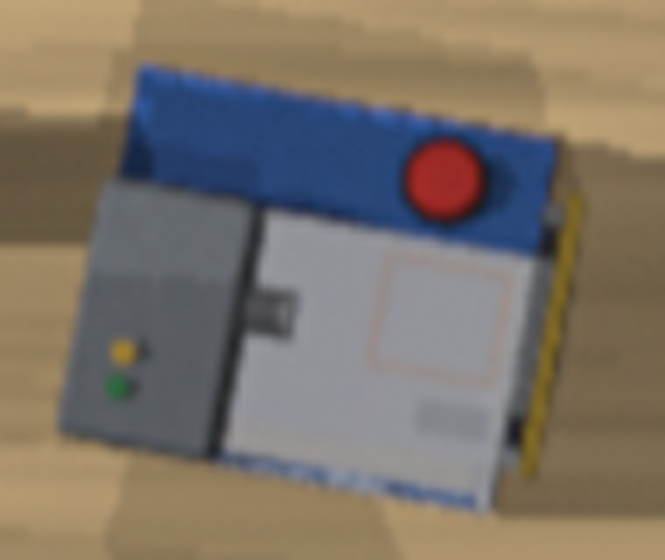

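View pics/b.png

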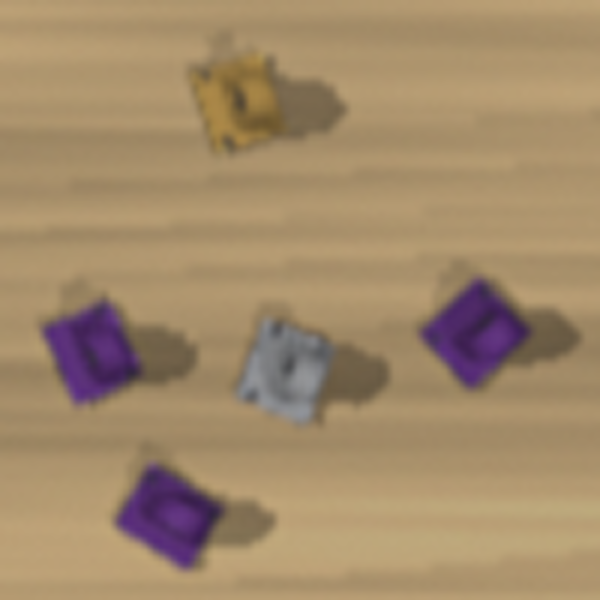

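View pics/c.png

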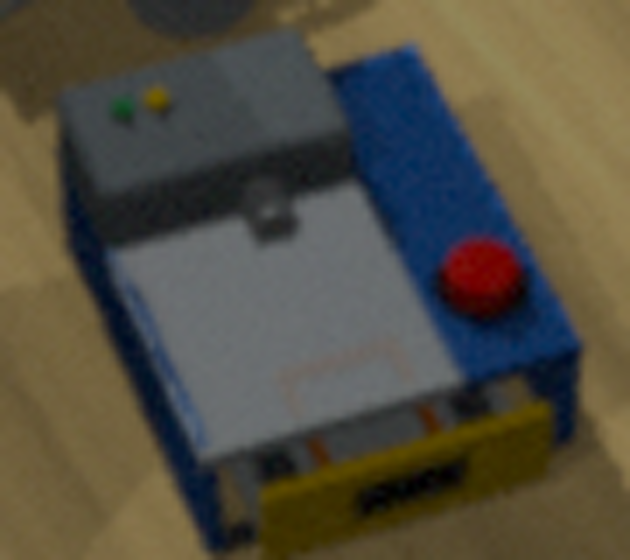

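View pics/d.png

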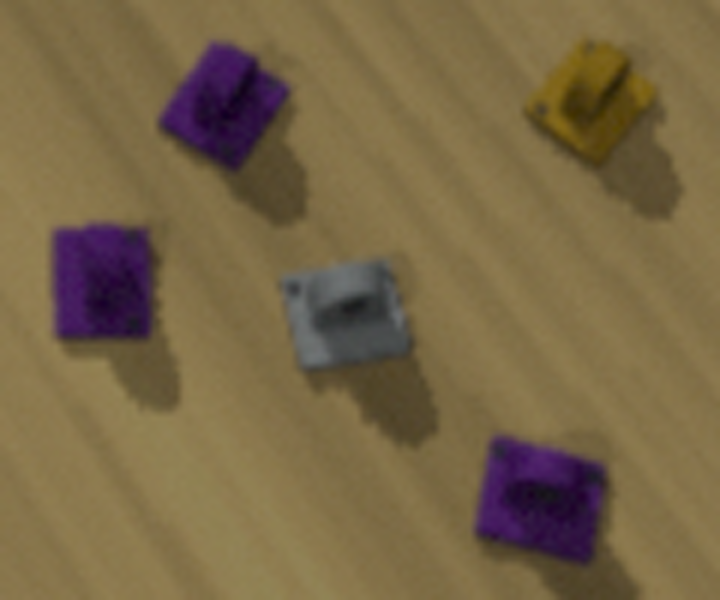

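```bash
cat > h.py <<'E'
import numpy as np, cv2
from scipy.optimize import least_squares
from workcell import sensors,camera
CAM={"side":(np.array([[489.8044,0,319.737],[0,489.8044,191.1884],[0,0,1]]),np.array([[0.8536,-0.4077,0.3243,0.0912],[-0.5209,-0.6736,0.5243,-0.6351],[0.0047,-0.6164,-0.7874,1.1621]])),
"top":(np.array([[364.19086,0,317.5136],[0,364.19086,206.8007],[0,0,1]]),np.array([[0.0092,-0.9974,0.0711,0.4654],[-0.9999,-0.0086,0.0082,0.0987],[-0.0076,-0.0712,-0.9974,1.1931]]))}
def proj(n,P):
    K,E=CAM[n];P=np.atleast_2d(P);q=(P-E[:,3])@E[:,:3];q=q@K.T;return q[:,:2]/q[:,2:]
def ray(n,px,z):
    K,E=CAM[n];d=E[:,:3]@np.linalg.solve(K,[px[0],px[1],1]);return E[:,3]+d*(z-E[2,3])/d[2]
def T(p,L):
    c,s=np.cos(p[2]),np.sin(p[2]);L=np.atleast_2d(L);return np.c_[p[0]+c*L[:,0]-s*L[:,1],p[1]+s*L[:,0]+c*L[:,1],L[:,2]]
def fit(obs,p0):
    # obs: list (cam,px,local)
    f=lambda p:np.concatenate([proj(n,T(p,L))[0]-np.array(px) for n,px,L in obs])
    r=least_squares(f,p0,loss='soft_l1');return r.x,f(r.x).reshape(-1,2)
def un(u,v,x0,y0,f): return ((u+.5)/f-.5+x0,(v+.5)/f-.5+y0)
E
python3 - <<'E'
from h import *
A=lambda u,v:un(u,v,240,155,7)
C=lambda u,v:un(u,v,265,125,7)
obs=[("top",A(560,137),(0,-.085,.068)),("top",A(145,65),(.19,-.085,.068)),("top",A(493,512),(0,.085,.068)),("top",A(446,180),(.045,-.057,.082)),
("side",C(580,348),(0,-.085,.068)),("side",C(205,462),(0,.085,.068)),("side",C(412,45),(.19,-.085,.068)),("side",C(483,268),(.045,-.057,.082))]
p,r=fit(obs,[.45,.15,1.5]);print("machine",p,np.round(r,1).tolist())
for nm in("top","side"):
    q,r=fit([o for o in obs if o[0]==nm],p);print(nm,q)
print("button",T(p,(.045,-.057,.082)),"nest out",T(p,(-.055,0,.014)),"panel",T(p,(-.032,0,.029)))
B=lambda u,v:un(u,v,395,175,6)
D=lambda u,v:un(u,v,315,275,6)
# order around loop; a=short/long
t=[B(270,318),B(332,348),B(308,425),B(238,390)]
s=[D(282,275),D(388,260),D(412,350),D(303,368)]
for i in t:print(ray("top",i,.008))
for i in s:print(ray("side",i,.008))
E
```

```text
machine [0.56269832 0.11752069 1.40470628] [[-0.3, 0.4], [-0.9, 0.2], [-0.3, 0.6], [-0.0, -0.1], [1.2, -0.1], [-0.1, 0.6], [0.6, 0.1], [0.3, 0.1]]
top [0.56354924 0.11641492 1.40378527]
side [0.56191288 0.11886361 1.40509839]
button [[0.62635366 0.15247777 0.082     ]] nest out [[0.55360531 0.06327756 0.014     ]] panel [[0.55740784 0.08596105 0.029     ]]
[ 0.48578116 -0.28779665  0.008     ]
[ 0.46992071 -0.32092499  0.008     ]
[ 0.42845444 -0.30735492  0.008     ]
[ 0.44687171 -0.27002646  0.008     ]
[ 0.4432305  -0.26798038  0.008     ]
[ 0.48455056 -0.28541475  0.008     ]
[ 0.47027858 -0.32199409  0.008     ]
[ 0.42805625 -0.30517536  0.008     ]
```

```bash
cat >> h.py <<'E'
def yaw_y(q):
    from scipy.spatial.transform import Rotation as R
    v=R.from_quat(q).as_matrix()[:,1];return np.degrees(np.arctan2(v[1],v[0]))
def go(x,y,z,yaw=None):
    from scipy.spatial.transform import Rotation as R
    o=sensors.get_obs();M=R.from_quat(o["tool_rot"]).as_matrix()
    d=M.T@(np.array([x,y,z])-o["eef_pos"])*1000;yw=yaw_y(o["tool_rot"])
    t=0 if yaw is None else ((yw-yaw+90)%180-90)/6
    print("now",np.round(o["eef_pos"],4),"yaw",round(yw,1),"grip",round(o["grip_width"],4),"F",np.round(o["ft_force"],2),"shift",np.round(d,1),"turn",round(t,2),"clk",o["clock"])
E
python3 - <<'E'
from h import *
go(.6264,.1525,.20)
print(ray("top",(208,172),.16),ray("top",(170,258),.09))
E
```

```text
now [0.1298 0.4824 0.3031] yaw 74.9 grip 0.0853 F [-0.05 -1.38  0.29] shift [-565.3 -189.4  103.5] turn 0 clk 0.1
[0.6364573  0.42243058 0.16      ] [0.38539166 0.55121202 0.09      ]
```

```bash
python3 -m inch '[-1,-48,-16,0,0, -1,-95,-32,0,0, -1,-142,-48,0,0, -1,-189,-64,0,0, -1,-236,-80,0,0, -1,-283,-95,0,0, -1,-330,-110,0,0, -1,-375,-125,0,0]'
python3 -m inch '[-1,-47,-16,0,0, -1,-95,-32,15,0, -1,-142,-48,30,0, -1,-190,-64,60,0, -1,-190,-64,90,0, -1,-190,-64,90,0, -1,-190,-64,90,0, -1,-190,-64,90,0]'
python3 -c "
from h import *
go(.6264,.1525,.16)"
```

```text
clock: 0.9
eef_pos: [0.461, 0.2631, 0.3035]
tool_rot: [0.131, 0.991, -0.0, -0.0]
ft_force: [0.1, 0.6, -1.4]
grip_width: -0.0001
clock: 1.7
eef_pos: [0.6263, 0.1546, 0.2158]
tool_rot: [0.13, 0.991, 0.001, 0.001]
ft_force: [-0.0, 0.7, 0.5]
grip_width: 0.0
now [0.6263 0.1546 0.2158] yaw 75.0 grip 0.0 F [-0.05  0.73  0.51] shift [-0.5 -2.1 55.8] turn 0 clk 1.7
```

```bash
python3 -m inch '[-1,0,-1,20,0, -1,0,-2,40,0, -1,0,-2,50,0, -1,0,-2,55,0, -1,0,-2,55,0]'
python3 -m inch '[-1,0,0,1,0, -1,0,0,2,0, -1,0,0,3,0, -1,0,0,3,0]'
python3 -m inch '[-1,0,0,1,0, -1,0,0,2,0, -1,0,0,3,0, -1,0,0,3,0]'
```

```text
clock: 2.2
eef_pos: [0.6258, 0.1523, 0.1597]
tool_rot: [0.131, 0.991, 0.0, 0.0]
ft_force: [0.5, -0.5, -0.6]
grip_width: 0.0002
clock: 2.6
eef_pos: [0.626, 0.1516, 0.1561]
tool_rot: [0.131, 0.991, 0.0, 0.0]
ft_force: [-1.2, 0.1, -0.9]
grip_width: 0.0002
clock: 3.0
eef_pos: [0.626, 0.1516, 0.1531]
tool_rot: [0.131, 0.991, 0.0, 0.0]
ft_force: [-0.5, 0.3, 1.2]
grip_width: -0.0001
```

```bash
python3 -m inch '[-1,0,0,1,0, -1,0,0,2,0, -1,0,0,2,0]'
python3 -m inch '[-1,0,0,1,0, -1,0,0,2,0, -1,0,0,2,0]'
```

```text
clock: 3.3
eef_pos: [0.626, 0.1516, 0.151]
tool_rot: [0.131, 0.991, 0.0, 0.0]
ft_force: [0.0, -0.5, 2.7]
grip_width: -0.0001
clock: 3.6
eef_pos: [0.6256, 0.1516, 0.1483]
tool_rot: [0.131, 0.991, -0.0, -0.0]
ft_force: [-0.4, -0.5, 3.7]
grip_width: -0.0002
```

```bash
python3 -m inch '[-1,0,0,1,0, -1,0,0,1,0]'
python3 -m inch '[-1,0,0,1,0, -1,0,0,1,0]'
python3 - <<'E'
from h import *
for n in("side","top"):
    c=camera(n);im=c["pixels"][:,:,::-1];im=im[110:260,240:400] if n=="side" else im[140:240,230:380]
    cv2.imwrite(f"pics/{n}1.png",cv2.resize(im,None,fx=5,fy=5,interpolation=cv2.INTER_CUBIC)[:600,:800])
E
```

```text
clock: 3.8
eef_pos: [0.6256, 0.1516, 0.148]
tool_rot: [0.131, 0.991, -0.0, -0.0]
ft_force: [-1.5, -0.5, 3.8]
grip_width: -0.0002
clock: 4.0
eef_pos: [0.6256, 0.1516, 0.1469]
tool_rot: [0.131, 0.991, -0.0, -0.0]
ft_force: [-2.6, 0.0, 4.7]
grip_width: -0.0002
```

View pics/top1.png

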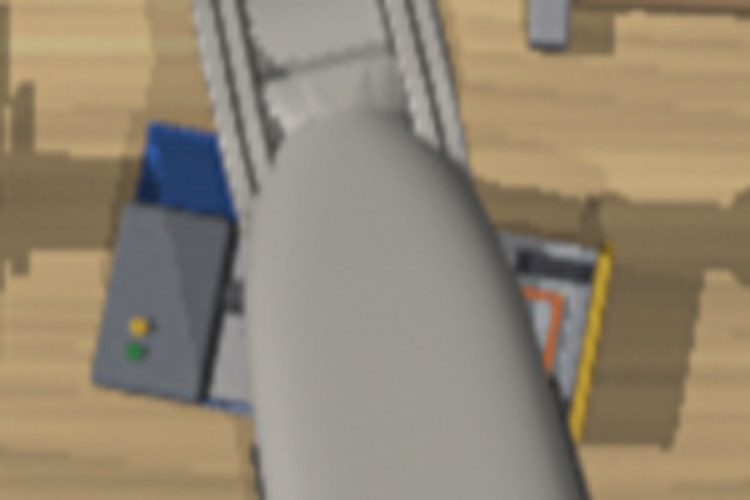

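```bash
python3 -m inch '[-1,0,0,-30,0, -1,0,0,-70,0, -1,0,0,-110,0, -1,0,0,-110,0]'
python3 - <<'E'
from h import *
B=lambda u,v:un(u,v,395,175,6)
D=lambda u,v:un(u,v,315,275,6)
t=[B(270,318),B(332,348),B(308,425),B(238,390)]
s=[D(388,260),D(412,350),D(303,368),D(282,275)]
L=[(.023,.02,.008),(.023,-.02,.008),(-.023,-.02,.008),(-.023,.02,.008)]
for ob in ([("top",a,l) for a,l in zip(t,L)],[("side",a,l) for a,l in zip(s,L)]):
    print(fit(ob,[.457,-.296,-.37]))
p,r=fit([("top",a,l) for a,l in zip(t,L)]+[("side",a,l) for a,l in zip(s,L)],[.457,-.296,-.37]);print(p)
go(p[0],p[1],.2,np.degrees(p[2])+90)
E
```

```text
clock: 4.5
eef_pos: [0.629, 0.1524, 0.2637]
tool_rot: [0.131, 0.991, 0.002, 0.006]
ft_force: [0.1, -0.5, 1.1]
grip_width: 0.0001
(array([ 0.45768517, -0.29670213, -0.4082946 ]), array([[-0.09079587, -0.28933298],
       [ 1.01842648, -0.27358735],
       [-0.43344722, -0.05409174],
       [-0.23042858,  0.73549345]]))
(array([ 0.45648812, -0.29521101, -0.38424857]), array([[ 0.21781477, -0.22606688],
       [ 0.10190863,  0.08275211],
       [-0.14245294,  0.02681864],
       [-0.17360095,  0.09877871]]))
[ 0.456863   -0.29564146 -0.39054679]
now [0.629  0.1524 0.2637] yaw 74.9 grip 0.0001 F [ 0.15 -0.51  1.13] shift [  50.5 -477.7   60.1] turn 1.22 clk 4.5
```

```bash
python3 -m inch '[1,5,-47,0,0, 1,10,-95,0,0, 1,15,-142,0,0.4, 1,20,-190,0,0.8, 1,25,-237,0,1.2, 1,30,-284,0,1.2, 1,35,-331,0,1.2, 1,40,-378,0,1.2]'
python3 -m inch '[1,20,-50,0,0, 1,20,-98,20,0, 1,20,-98,60,0, 1,20,-98,60,0, 1,20,-98,60,0]'
python3 - <<'E'
from h import *
go(.4569,-.2956,.13,67.6)
c=camera("side");im=c["pixels"][220:370,290:450,::-1]
cv2.imwrite("pics/s2.png",cv2.resize(im,None,fx=4,fy=4,interpolation=cv2.INTER_CUBIC))
E
```

```text
clock: 5.3
eef_pos: [0.4882, -0.2047, 0.256]
tool_rot: [0.193, 0.981, 0.0, -0.0]
ft_force: [0.5, -0.1, -0.8]
grip_width: 0.0856
clock: 5.8
eef_pos: [0.4328, -0.2857, 0.196]
tool_rot: [0.193, 0.981, 0.001, -0.001]
ft_force: [-0.1, -0.1, 0.7]
grip_width: 0.0854
now [ 0.4328 -0.2857  0.196 ] yaw 67.7 grip 0.0854 F [-0.14 -0.14  0.7 ] shift [-26.2  -0.1  65.9] turn 0.02 clk 5.8
```

View pics/s2.png

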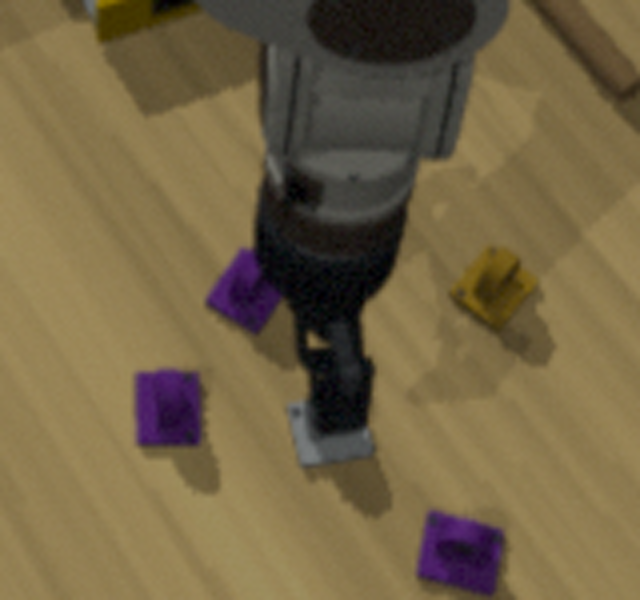

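```bash
python3 -m inch '[1,-26,0,10,0, 1,-26,0,40,0, 1,-26,0,70,0, 1,-26,0,70,0, 1,-26,0,70,0]'
python3 - <<'E'
from h import *
go(.4569,-.2956,.086,67.6)
E
```

```text
clock: 6.35
eef_pos: [0.4587, -0.2955, 0.1283]
tool_rot: [0.192, 0.981, -0.0, 0.001]
ft_force: [0.2, 0.1, 1.2]
grip_width: 0.0854
now [ 0.4587 -0.2955  0.1283] yaw 67.8 grip 0.0854 F [0.24 0.08 1.18] shift [ 1.7 -0.8 42.3] turn 0.04 clk 6.35
```

```bash
python3 -m inch '[1,2,-1,20,0, 1,2,-1,42,0, 1,2,-1,42,0, 1,2,-1,42,0]'
python3 -m inch '[0.2,0,0,0,0, -0.3,0,0,0,0, -0.6,0,0,0,0, -1,0,0,0,0, -1,0,0,0,0, -1,0,0,0,0, -1,0,0,0,0, -1,0,0,0,0]'
python3 - <<'E'
from h import *
go(.4569,-.2956,.086,67.6)
c=camera("side");im=c["pixels"][220:370,290:450,::-1]
cv2.imwrite("pics/s3.png",cv2.resize(im,None,fx=4,fy=4,interpolation=cv2.INTER_CUBIC))
E
```

```text
clock: 6.75
eef_pos: [0.4564, -0.2965, 0.0869]
tool_rot: [0.193, 0.981, -0.0, 0.001]
ft_force: [-0.2, 0.5, 0.9]
grip_width: 0.0856
clock: 7.55
eef_pos: [0.4555, -0.2964, 0.0853]
tool_rot: [0.193, 0.981, -0.0, 0.0]
ft_force: [-0.5, 1.0, 4.3]
grip_width: 0.0131
now [ 0.4555 -0.2964  0.0853] yaw 67.7 grip 0.0131 F [-0.5   0.96  4.31] shift [-1.   1.2 -0.7] turn 0.02 clk 7.55
```

View pics/s3.png

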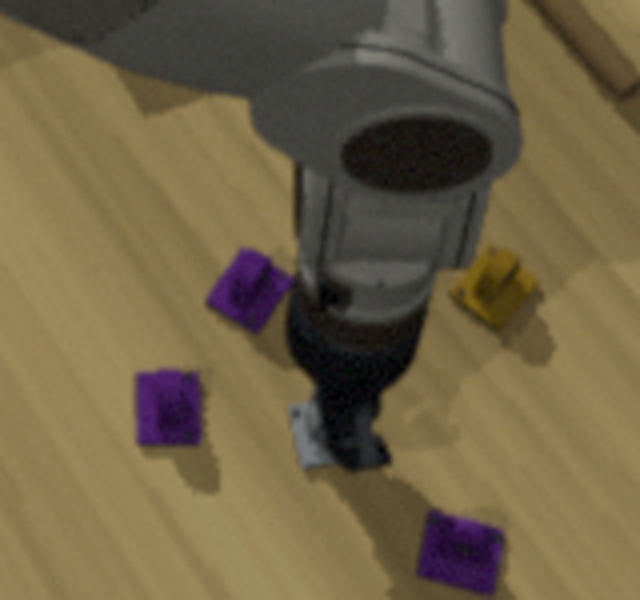

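```bash
python3 -m inch '[-1,0,0,-10,0, -1,0,0,-40,0, -1,0,0,-80,0, -1,0,0,-120,0, -1,0,0,-120,0]'
python3 - <<'E'
from h import *
for n in("side","top"):
    c=camera(n);cv2.imwrite(f"pics/{n}4.png",c["pixels"][:,:,::-1]);im=c["pixels"][:,:,::-1];im=im[110:260,240:400] if n=="side" else im[140:240,230:380]
    cv2.imwrite(f"pics/{n}4z.png",cv2.resize(im,None,fx=5,fy=5,interpolation=cv2.INTER_CUBIC)[:600,:800])
E
```

```text
clock: 8.1
eef_pos: [0.4578, -0.2978, 0.211]
tool_rot: [0.193, 0.981, -0.002, 0.005]
ft_force: [0.4, -1.0, -1.6]
grip_width: 0.0133
```

View pics/side4.png

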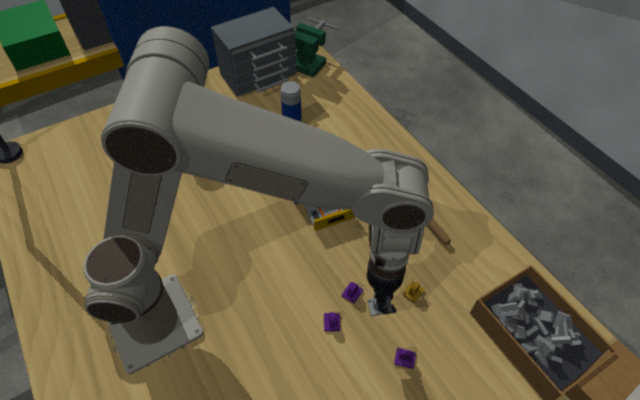

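View pics/side4z.png

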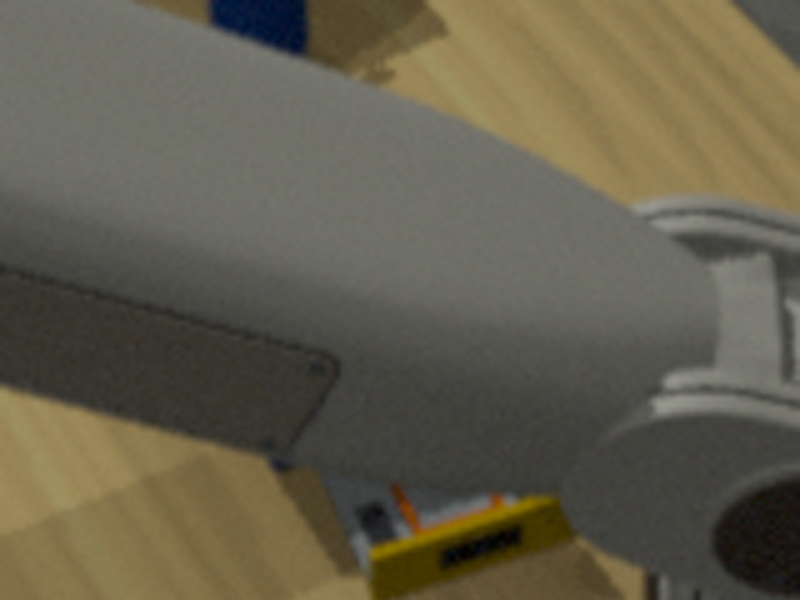

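View pics/top4z.png

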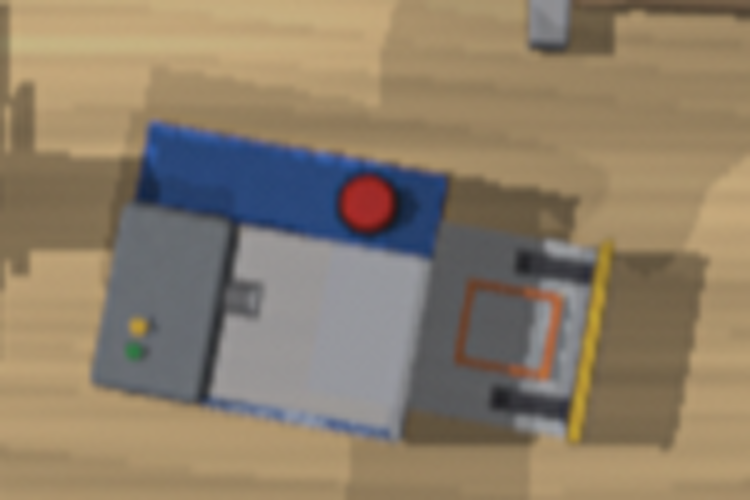

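Run:
```python
from h import *
E=lambda u,v:un(u,v,230,140,5)
t=[E(473,280),E(565,293),E(548,380),E(455,365)]
L=[(.031,-.028,.02),(-.031,-.028,.02),(-.031,.028,.02),(.031,.028,.02)]
print(fit([("top",a,l) for a,l in zip(t,L)],[.554,.063,1.405]))
go(.5536,.0633,.24,80.48-90)
```

```text
(array([0.55369407, 0.06280278, 1.40558411]), array([[-0.52099114, -0.25938031],
       [-0.02803646,  0.43731314],
       [ 0.43853286,  0.08417246],
       [ 0.08669154, -0.24112835]]))
now [ 0.4554 -0.2963  0.2058] yaw 67.7 grip 0.0128 F [-0.31  1.35 -2.09] shift [ 45.3 370.  -34.4] turn 12.88 clk 8.2
```

```bash
python3 -m inch '[-1,5,42,-10,1.3, -1,10,84,-20,2.6, -1,15,126,-30,3.9, -1,20,168,-34,5.2, -1,25,210,-34,6.5, -1,30,252,-34,7.8, -1,35,294,-34,9.1, -1,38,320,-34,10.4]'
python3 -c "
from h import *
go(.5538,.0643,.20,80.48-90)"
```

```text
clock: 9.0
eef_pos: [0.5403, 0.0172, 0.2364]
tool_rot: [0.675, 0.738, -0.001, -0.002]
ft_force: [0.2, -0.8, -2.1]
grip_width: 0.013
now [0.5403 0.0172 0.2364] yaw 5.2 grip 0.013 F [ 0.16 -0.76 -2.11] shift [45.7 17.8 36.4] turn 2.45 clk 9.0
```

```bash
python3 -m inch '[-1,20,8,10,1.2, -1,45,17,30,2.45, -1,45,17,36,2.45, -1,45,17,36,2.45, -1,45,17,36,2.45]'
python3 - <<'E'
from h import *
go(.5538,.0643,.14,80.48-90)
for n in("side","top"):
    c=camera(n);im=c["pixels"][:,:,::-1];im=im[140:240,260:400] if n=="side" else im[140:240,230:380]
    cv2.imwrite(f"pics/{n}5.png",cv2.resize(im,None,fx=5,fy=5,interpolation=cv2.INTER_CUBIC)[:600,:800])
E
```

```text
clock: 9.5
eef_pos: [0.5532, 0.0601, 0.2019]
tool_rot: [0.762, 0.647, -0.001, -0.001]
ft_force: [-0.5, 0.2, -1.1]
grip_width: 0.0132
now [0.5532 0.0601 0.2019] yaw -9.3 grip 0.0132 F [-0.46  0.24 -1.15] shift [ 4.3  0.  61.9] turn 0.03 clk 9.5
```

View pics/side5.png

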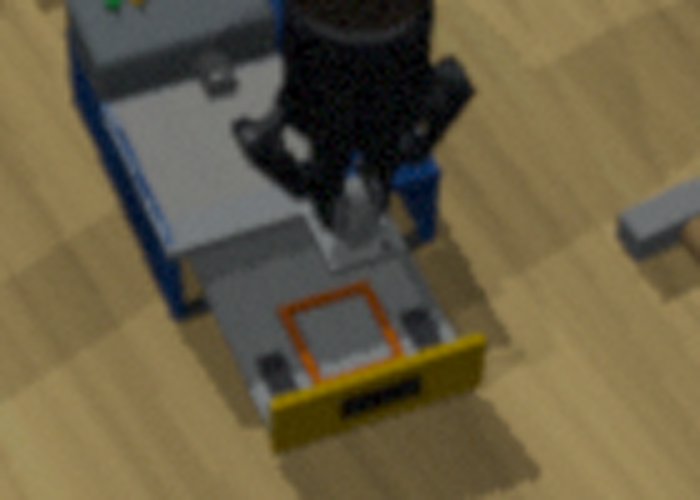

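View pics/top5.png

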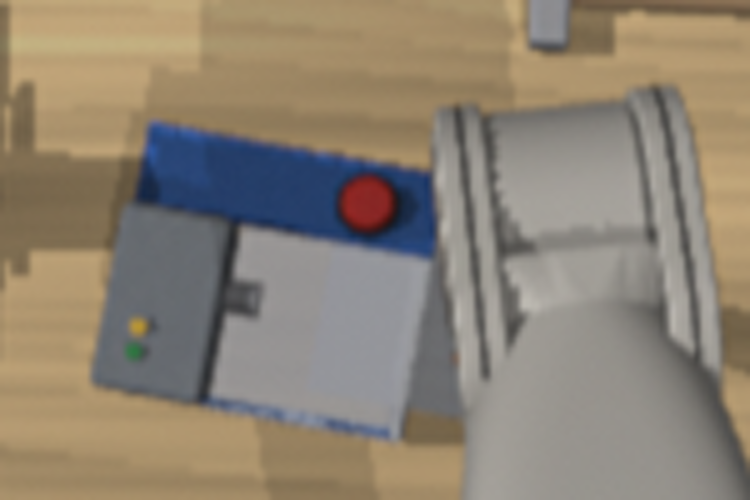

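```bash
python3 - <<'E'
from h import *
E=lambda u,v:un(u,v,260,140,5)
t=[E(372,282),E(403,355),E(313,385),E(280,308)]
L=[(.031,-.028,.02),(-.031,-.028,.02),(-.031,.028,.02),(.031,.028,.02)]
print(fit([("side",a,l) for a,l in zip(t,L)],[.554,.063,1.405]))
M=(.5532,.0601,np.radians(80.5))
for z in(.1166,.1246):
  q=proj("side",T(M,[(-.023+d,y,z) for d in(-.001,) for y in(.02,-.02)]));print(z,[((a-260+.5)*5-.5,(b-140+.5)*5-.5) for a,b in q])
E
python3 - <<'E'
import cv2
im=cv2.imread("pics/side5.png")[170:300,280:430];cv2.imwrite("pics/z.png",cv2.resize(im,None,fx=4,fy=4))
E
```

```text
(array([0.55359073, 0.06645589, 1.34764601]), array([[-0.48326075, -0.46471958],
       [ 0.5699984 ,  1.20018821],
       [ 0.08339769,  0.25824056],
       [-0.15926329, -0.86215285]]))
0.1166 [(np.float64(333.5653359443803), np.float64(278.69798741513375)), (np.float64(401.7524350294856), np.float64(257.0996913424764))]
0.1246 [(np.float64(333.79323316337815), np.float64(269.59904636196836)), (np.float64(402.30357477181497), np.float64(247.96207731038476))]
```

View pics/z.png

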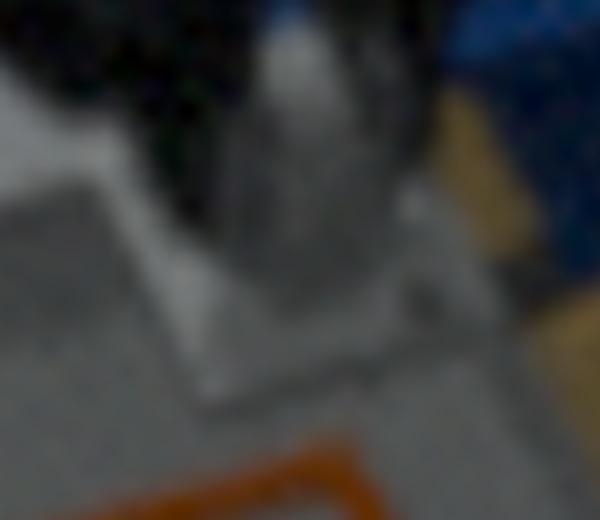

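```bash
python3 -m inch '[-1,4,0,20,0, -1,4,0,50,0, -1,4,0,80,0, -1,4,0,88,0, -1,4,0,88,0, -1,4,0,88,0]'
python3 - <<'E'
from h import *
q=proj("side",T((.5536,.0633,1.4047),[(.031,.028,.02),(.031,-.028,.02),(-.031,-.028,.02),(-.031,.028,.02)]));print([((a-260+.5)*5-.5,(b-140+.5)*5-.5) for a,b in q.round(2)])
go(.5538,.0643,.0993,80.48-90)
for n in("side",):
    c=camera(n);im=c["pixels"][:,:,::-1];im=im[175:235,290:370]
    cv2.imwrite(f"pics/{n}6.png",cv2.resize(im,None,fx=9,fy=9,interpolation=cv2.INTER_CUBIC)[:600,:800])
E
```

```text
clock: 10.2
eef_pos: [0.5557, 0.0644, 0.1164]
tool_rot: [0.763, 0.647, 0.001, 0.001]
ft_force: [0.6, 0.5, -1.0]
grip_width: 0.013
[(np.float64(280.1), np.float64(310.25)), (np.float64(368.6999999999999), np.float64(282.1)), (np.float64(410.70000000000005), np.float64(361.85)), (np.float64(320.2499999999999), np.float64(391.44999999999993))]
now [0.5557 0.0644 0.1164] yaw -9.4 grip 0.013 F [ 0.57  0.51 -1.03] shift [-0.5 -1.9 17.1] turn 0.02 clk 10.2
```

View pics/side6.png

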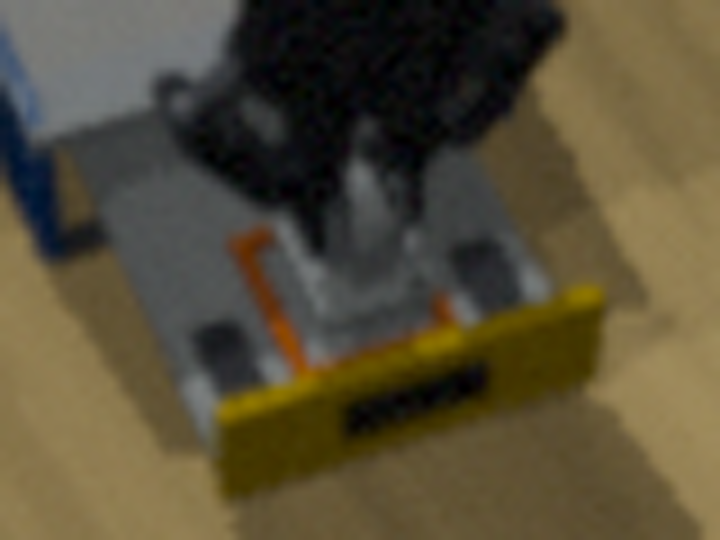

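```bash
python3 -m inch '[-1,0,-1,3,0, -1,0,-1,7,0, -1,0,-1,7,0, -1,0,-1,7,0]'
python3 - <<'E'
from h import *
go(.5538,.0643,.0993,80.48-90)
E
```

```text
clock: 10.65
eef_pos: [0.5536, 0.0649, 0.1079]
tool_rot: [0.762, 0.647, -0.0, -0.0]
ft_force: [1.1, -0.2, -0.6]
grip_width: 0.0131
now [0.5536 0.0649 0.1079] yaw -9.4 grip 0.0131 F [ 1.08 -0.23 -0.6 ] shift [-0.6  0.3  8.6] turn 0.03 clk 10.65
```

Aligned within 1 mm; now down, feeling.

```bash
python3 -m inch '[-1,0,0,2,0, -1,0,0,4,0, -1,0,0,5,0, -1,0,0,5,0]'
python3 -m inch '[-1,0,0,1,0, -1,0,0,2,0, -1,0,0,2,0]'
python3 - <<'E'
from h import *
go(.5538,.0643,.0993,80.48-90)
E
```

```text
clock: 11.05
eef_pos: [0.5535, 0.0649, 0.1026]
tool_rot: [0.762, 0.647, -0.0, -0.0]
ft_force: [-0.1, 0.5, -1.6]
grip_width: 0.0131
clock: 11.35
eef_pos: [0.5536, 0.0649, 0.1008]
tool_rot: [0.762, 0.647, -0.0, -0.0]
ft_force: [0.4, 0.0, -1.1]
grip_width: 0.013
now [0.5536 0.0649 0.1008] yaw -9.4 grip 0.013 F [ 0.37  0.02 -1.13] shift [-0.5  0.3  1.5] turn 0.03 clk 11.35
```

```bash
python3 -m inch '[-1,0,0,1,0, -1,0,0,1,0, -1,0,0,1,0]'
python3 -m inch '[-1,0,0,1,0, -1,0,0,1,0, -1,0,0,1,0]'
```

```text
clock: 11.65
eef_pos: [0.5537, 0.0649, 0.0999]
tool_rot: [0.762, 0.647, -0.0, -0.0]
ft_force: [-0.0, 0.2, -0.7]
grip_width: 0.0129
clock: 11.95
eef_pos: [0.5538, 0.0649, 0.0993]
tool_rot: [0.762, 0.647, 0.0, 0.0]
ft_force: [-0.5, -0.1, 2.3]
grip_width: 0.0129
```

```bash
python3 -m inch '[-0.5,0,0,0,0, 0,0,0,0,0, 0.2,0,0,0,0, 0.2,0,0,0,0, 0.2,0,0,0,0]'
python3 -m inch '[0.2,0,0,-20,0, 0.2,0,0,-50,0, 0.2,0,0,-90,0, 0.2,0,0,-120,0, 0.2,-50,0,-120,0, 0.2,-100,0,-120,0, 0.2,-140,0,-120,0, 0.2,-140,0,-120,0]'
python3 - <<'E'
from h import *
go(.55,-.05,.2)
for n in("side","top"):
    c=camera(n);im=c["pixels"][:,:,::-1];im=im[175:245,290:370] if n=="side" else im[180:230,300:360]
    cv2.imwrite(f"pics/{n}7.png",cv2.resize(im,None,fx=8,fy=8,interpolation=cv2.INTER_CUBIC)[:600,:800])
E
```

```text
clock: 12.45
eef_pos: [0.5537, 0.0649, 0.0988]
tool_rot: [0.762, 0.647, -0.0, 0.0]
ft_force: [-0.3, -0.2, 0.0]
grip_width: 0.0512
clock: 13.25
eef_pos: [0.53, -0.0775, 0.2191]
tool_rot: [0.765, 0.645, -0.001, 0.001]
ft_force: [-0.0, 0.7, -0.6]
grip_width: 0.0513
now [ 0.53   -0.0775  0.2191] yaw -9.7 grip 0.0513 F [-0.01  0.73 -0.61] shift [30.5 15.1 19. ] turn 0 clk 13.25
```

View pics/side7.png

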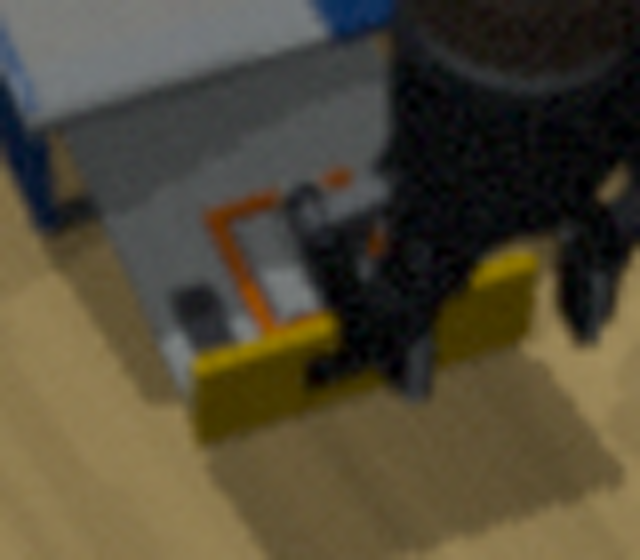

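View pics/top7.png

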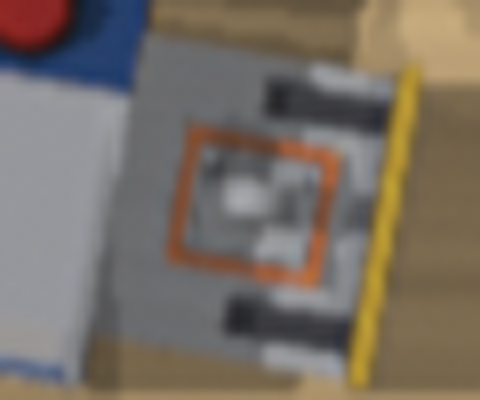

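Run:
```python
from h import *
P=ray("top",un(394,226,300,180,8),.052);print(P)
c,s=np.cos(1.4047),np.sin(1.4047);d=P[:2]-[.5627,.1175];print("xm",d@[c,s],"ym",d@[-s,c])
m=(.5627,.1175,1.4047)
q=T(m,(-.19,0,.1))[0];print(q)
go(q[0],q[1],.092,-9.5)
```

```text
[0.54441064 0.00981691 0.052     ]
xm -0.10922496681056851 ym 0.00023401206211903628
[ 0.5312866  -0.06988516  0.1       ]
now [ 0.5307 -0.0741  0.219 ] yaw -9.5 grip 0.0514 F [-0.26  1.02 -0.12] shift [  4.2  -0.2 127. ] turn 0.0 clk 13.35
```

```bash
python3 -m inch '[-1,0,0,40,0, -1,0,0,80,0, -1,0,0,110,0, -1,0,0,124,0, -1,0,0,124,0]'
python3 -m inch '[-1,20,0,0,0, -1,40,0,0,0, -1,55,0,0,0, -1,62,0,0,0, -1,62,0,0,0]'
python3 - <<'E'
from h import *
go(.5627,.1175,.095,-9.5)
c=camera("side");im=c["pixels"][:,:,::-1][175:245,290:370]
cv2.imwrite("pics/s8.png",cv2.resize(im,None,fx=8,fy=8,interpolation=cv2.INTER_CUBIC))
E
```

```text
clock: 13.85
eef_pos: [0.5292, -0.0715, 0.0922]
tool_rot: [0.762, 0.648, -0.002, -0.002]
ft_force: [-0.1, 1.0, -1.1]
grip_width: 0.0
clock: 14.35
eef_pos: [0.5416, -0.0108, 0.0955]
tool_rot: [0.762, 0.648, 0.0, 0.0]
ft_force: [-0.6, -0.1, 0.2]
grip_width: 0.0002
now [ 0.5416 -0.0108  0.0955] yaw -9.2 grip 0.0002 F [-0.61 -0.06  0.17] shift [130.1   0.3   0.5] turn 0.05 clk 14.35
```

View pics/s8.png

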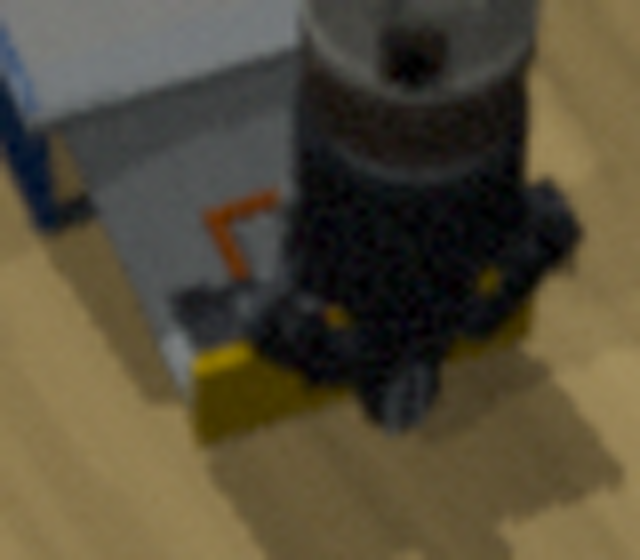

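```bash
python3 -m inch '[-1,3,0,0,0, -1,6,0,0,0, -1,9,0,0,0, -1,12,0,0,0, -1,15,0,0,0, -1,18,0,0,0, -1,20,0,0,0, -1,20,0,0,0]'
python3 -m inch '[-1,5,0,0,0, -1,10,0,0,0, -1,15,0,0,0, -1,20,0,0,0, -1,25,0,0,0, -1,30,0,0,0, -1,34,0,0,0, -1,34,0,0,0]'
python3 - <<'E'
from h import *
go(.5627,.1175,.095,-9.5)
c=camera("side");im=c["pixels"][:,:,::-1][160:240,280:370]
cv2.imwrite("pics/s9.png",cv2.resize(im,None,fx=7,fy=7,interpolation=cv2.INTER_CUBIC))
E
```

```text
clock: 15.2
eef_pos: [0.5443, 0.0079, 0.0949]
tool_rot: [0.762, 0.647, 0.0, 0.0]
ft_force: [0.5, -1.3, 0.8]
grip_width: -0.0
clock: 16.0
eef_pos: [0.5501, 0.0418, 0.0949]
tool_rot: [0.762, 0.647, 0.0, 0.0]
ft_force: [1.1, -3.7, -0.9]
grip_width: -0.0004
now [0.5501 0.0418 0.0949] yaw -9.3 grip -0.0004 F [ 1.1  -3.66 -0.86] shift [76.7  0.2 -0. ] turn 0.03 clk 16.0
```

View pics/s9.png

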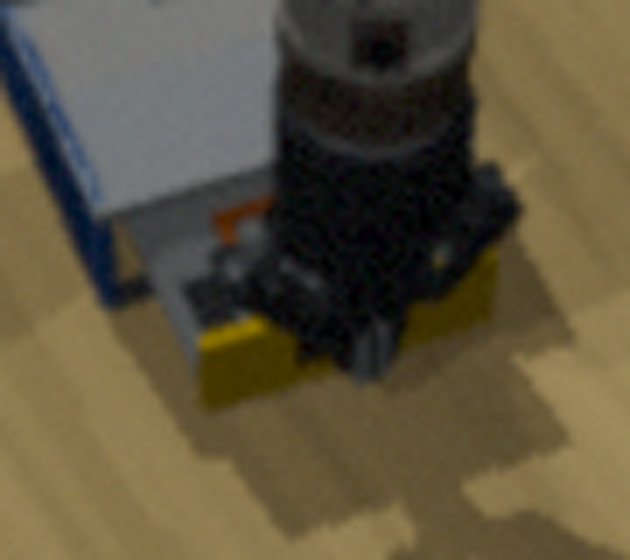

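```bash
python3 -m inch '[-1,5,0,0,0, -1,10,0,0,0, -1,15,0,0,0, -1,20,0,0,0, -1,24,0,0,0, -1,28,0,0,0, -1,30,0,0,0, -1,30,0,0,0]'
python3 -m inch '[-1,2,0,0,0, -1,4,0,0,0, -1,6,0,0,0, -1,8,0,0,0, -1,8,0,0,0]'
python3 -c "
from h import *
go(.5627,.1175,.095,-9.5)"
```

```text
clock: 16.85
eef_pos: [0.555, 0.0706, 0.0949]
tool_rot: [0.762, 0.647, -0.0, 0.001]
ft_force: [1.8, -4.8, -1.5]
grip_width: 0.0003
clock: 17.35
eef_pos: [0.5561, 0.0775, 0.095]
tool_rot: [0.763, 0.647, -0.001, 0.001]
ft_force: [1.6, -7.3, -0.3]
grip_width: 0.0003
now [0.5561 0.0775 0.095 ] yaw -9.4 grip 0.0003 F [ 1.62 -7.33 -0.27] shift [40.5 -0.1 -0.1] turn 0.01 clk 17.35
```

```bash
python3 -m inch '[-1,2,0,0,0, -1,3,0,0,0, -1,4,0,0,0, -1,4,0,0,0]'
python3 -m inch '[-1,1,0,0,0, -1,2,0,0,0, -1,3,0,0,0, -1,3,0,0,0]'
python3 -c "
from h import *
go(.5627,.1175,.095,-9.5)"
```

```text
clock: 17.75
eef_pos: [0.5567, 0.0809, 0.095]
tool_rot: [0.763, 0.646, -0.001, 0.002]
ft_force: [1.4, -8.6, -0.3]
grip_width: -0.0
clock: 18.15
eef_pos: [0.5573, 0.084, 0.095]
tool_rot: [0.763, 0.646, -0.001, 0.001]
ft_force: [1.6, -8.0, -1.0]
grip_width: -0.0
now [0.5573 0.084  0.095 ] yaw -9.5 grip -0.0 F [ 1.61 -8.05 -1.  ] shift [33.9 -0.1 -0.1] turn 0.01 clk 18.15
```

```bash
python3 -m inch '[-1,1,0,0,0, -1,2,0,0,0, -1,2,0,0,0]'
python3 -m inch '[-1,1,0,0,0, -1,2,0,0,0, -1,2,0,0,0]'
```

```text
clock: 18.45
eef_pos: [0.5577, 0.0867, 0.095]
tool_rot: [0.763, 0.647, -0.0, 0.001]
ft_force: [2.2, -6.7, -0.4]
grip_width: -0.0003
clock: 18.75
eef_pos: [0.5581, 0.089, 0.095]
tool_rot: [0.763, 0.647, -0.0, 0.001]
ft_force: [3.1, -5.6, -1.1]
grip_width: -0.0
```

```bash
python3 -m inch '[-1,1,0,0,0, -1,1,0,0,0]'
python3 -m inch '[-1,1,0,0,0, -1,1,0,0,0]'
python3 - <<'E'
from h import *
c=camera("side");im=c["pixels"][:,:,::-1][120:220,260:370]
cv2.imwrite("pics/s10.png",cv2.resize(im,None,fx=6,fy=6,interpolation=cv2.INTER_CUBIC))
E
```

```text
clock: 18.95
eef_pos: [0.5581, 0.0906, 0.095]
tool_rot: [0.763, 0.647, 0.0, -0.0]
ft_force: [0.7, -3.1, -0.1]
grip_width: 0.0001
clock: 19.15
eef_pos: [0.5577, 0.0923, 0.0949]
tool_rot: [0.762, 0.647, 0.0, -0.001]
ft_force: [0.7, -0.3, -0.2]
grip_width: -0.0002
```

View pics/s10.png

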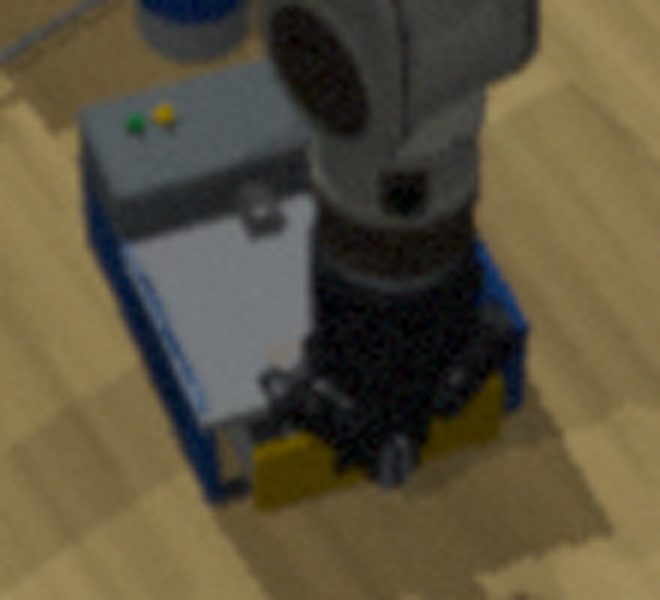

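```bash
python3 -m inch '[-1,1,0,0,0, -1,1,0,0,0]'
python3 -m inch '[-1,1,0,0,0, -1,1,0,0,0]'
```

```text
clock: 19.4
eef_pos: [0.5577, 0.0926, 0.0948]
tool_rot: [0.762, 0.647, -0.001, -0.0]
ft_force: [-1.5, -1.5, 2.3]
grip_width: -0.0002
clock: 19.6
eef_pos: [0.5577, 0.0928, 0.0948]
tool_rot: [0.763, 0.647, -0.001, 0.0]
ft_force: [-1.8, -3.3, 2.9]
grip_width: 0.0001
```

```bash
python3 -m inch '[-1,-2,0,0,0, -1,-5,0,0,0, -1,-10,0,0,0, -1,-25,0,0,0, -1,-60,0,0,0, -1,-100,0,0,0, -1,-100,0,0,0]'
python3 - <<'E'
from h import *
go(.5627,.1175,.095,-9.5)
for n in("side","top"):
    c=camera(n);im=c["pixels"][:,:,::-1];im=im[120:220,260:370] if n=="side" else im[150:240,240:350]
    cv2.imwrite(f"pics/{n}11.png",cv2.resize(im,None,fx=6,fy=6,interpolation=cv2.INTER_CUBIC)[:600,:800])
E
```

```text
clock: 20.3
eef_pos: [0.5408, -0.0098, 0.0948]
tool_rot: [0.764, 0.645, -0.001, 0.0]
ft_force: [-0.2, 0.2, 0.2]
grip_width: 0.0001
now [ 0.5408 -0.0098  0.0948] yaw -9.7 grip 0.0001 F [-0.17  0.2   0.16] shift [ 1.292e+02  1.000e-01 -5.000e-01] turn -0.03 clk 20.3
```

View pics/side11.png

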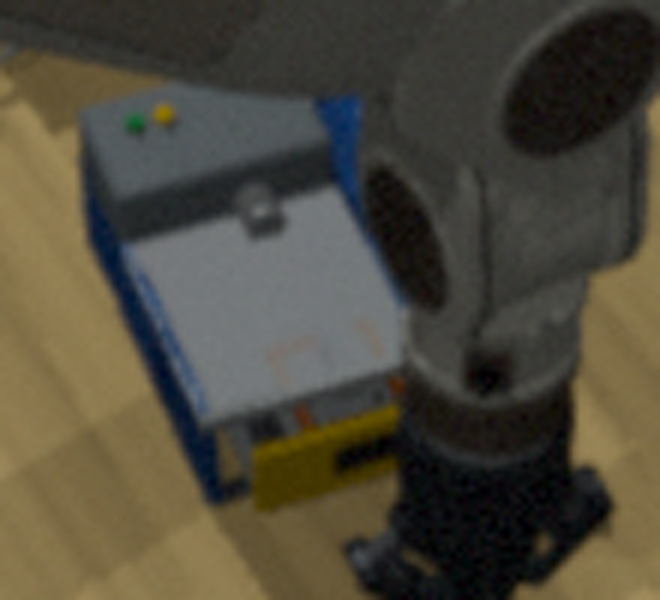

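View pics/top11.png

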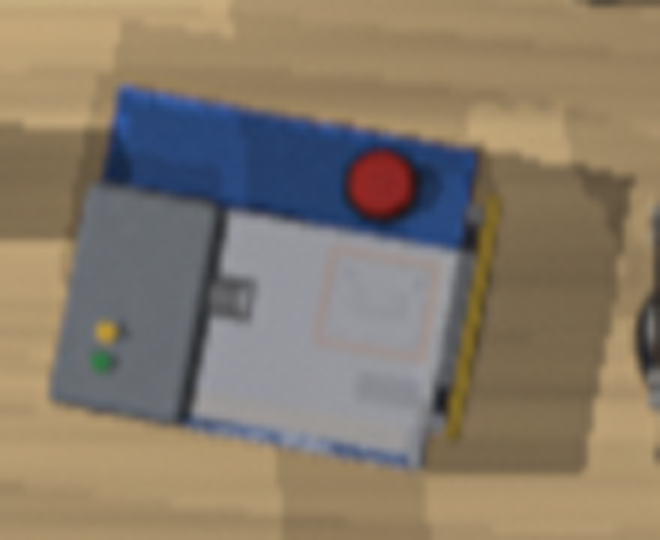

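```bash
python3 -m inch '[-1,-20,0,-40,0, -1,-40,0,-80,0, -1,-60,0,-120,0, -1,-60,0,-120,0, -1,-60,0,-120,0]'
python3 - <<'E'
from h import *
a=cv2.imread("pics/top0.png");b=camera("top")["pixels"][:,:,::-1].copy()
for im in(a,b):
    h=cv2.cvtColor(im[175:235,300:335],cv2.COLOR_BGR2HSV);m=cv2.inRange(h,(22,140,60),(35,255,255));y,x=np.nonzero(m);print("yellow",len(x),x.mean()+300,y.mean()+175)
    h=cv2.cvtColor(im[165:200,290:320],cv2.COLOR_BGR2HSV);m=cv2.inRange(h,(0,150,60),(6,255,255))|cv2.inRange(h,(174,150,60),(180,255,255));y,x=np.nonzero(m);print("red",len(x),x.mean()+290,y.mean()+165)
cv2.imwrite("pics/top12.png",b)
print(sensors.get_obs()["ft_force"])
E
```

```text
clock: 20.9
eef_pos: [0.5332, -0.0642, 0.2162]
tool_rot: [0.762, 0.647, 0.001, 0.001]
ft_force: [-0.9, 0.4, -0.4]
grip_width: -0.0
yellow 71 318.49295774647885 202.16901408450704
red 95 303.09473684210525 180.16842105263157
yellow 66 318.27272727272725 203.16666666666666
red 93 303.06451612903226 180.18279569892474
[-0.04185337  0.84629058 -0.28089512]
```

View pics/top12.png

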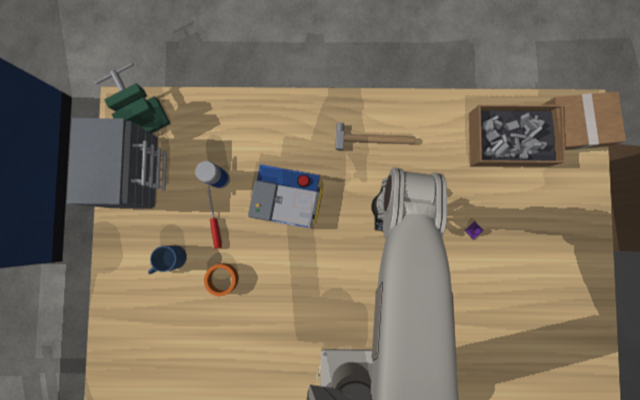

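The yellow panel and red release are back at their starting pixels, (318, 203) and (303, 180), to about 1 px. The other things look unmoved, so I'm handing the job in.

```bash
python3 -c "
from workcell import order
print(order.job_done())"
```

```text
the job is handed in; nothing more can be done
None
```

The aluminium fitting is loaded and the tray is latched home; I handed the job in at about 21 s of the 72 s allowed.

- **Release:** I pressed the red release with shut fingers, reading about 4.7 N at most, and the tray popped out.
- **Fitting:** I gripped the fitting by its lug and lowered it into the nest. The floor contact came at the height I expected. Pictures after letting go showed it inside the orange ribs.
- **Tray:** I pushed the yellow front in small steps. The force peaked at about 9 N, then fell to nearly zero at the click. The tray stayed in when I backed off.

**Last checks:**
- The top picture puts the yellow panel within about 1 px (3 mm) of its starting place, and the release within 0.1 px.
- That resolution is a little coarser than the 2.5 mm allowed for the tray. My evidence that it is latched is the click and the tray staying in, not that measurement.
- The fitting shows through the clear roof in its nest, and nothing else that could be seen on the bench had moved. In the last picture the arm hid the brass fitting, so I could not re-check it. It was in place in earlier pictures and nothing was done near it after that.

**Loose ends:**
- After the click I pushed about 1–2 mm more and felt a stop at about 4–5 N, with some sideways and upward force I did not explain.
- One side-camera fit of the nest's angle came out about 3° off, probably because the panel hid its front edge. I used the machine's fitted pose instead.

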